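# Scan the order card and hold the clip open around it

## Robot

A 7-joint arm with a two-finger parallel gripper is mounted at the origin on the work surface. World frame = base frame: x ahead of the robot, y to its left, z up, the work surface at z = 0. Lengths are in m, angles in rad, forces in N, time in s.
With the tool pointing down it reaches from about 0.4 to 0.75 m from the base axis. Payload 19.5 kg.
Tool frame: the origin (TCP) lies at the very end of the fingers, on their centre line; the grasp point (between the pads) lies 19 mm behind it; x points along the fingers, y is the direction in which the jaws open and shut, and the axes are right-handed (so a half turn about x gives the same grasp; the last joint's range is limited). The gripper opens to 85 mm and grips with 20 to 120 N. Pads are 22 mm wide; open, the fingers measure 114 mm over their backs; the gripper's body (76 mm by 85 mm) begins 54 mm behind the grasp point. The pads swing forward as they close: fully open they stand 13 mm farther back than shut.
Start: joints at [-1.188, 0.707, -0.028, 1.485, 0.022, 0.951, -0.075], TCP at [0.237, 0.524, 0.231] pointing down, gripper open.
Joint ranges: [-2.71, 2.71], [-0.32, 2.16], [-1.57, 1.52], [0, 2.45], [-1.46, 4.6], [0, 2.02], [-2.83, 2.83]. Speed limits (rad/s): [1.89, 1.89, 2.57, 2.57, 3.01, 3.01, 3.01].

## Interface

Orientations are given as a unit quaternion [x, y, z, w].
In Python, from station import sensors, optics, ticket gives the robot as it stands.
- The arm moves only by the tool carry_out, never from a script. Its argument "motion" is a list that holds one entry, the list of rows, each a list of 4 numbers: the shift along the tool's x, y, z in cm, then the turn about the tool's x in rad. A call has 1 to 12 rows; each row shifts and turns the pose as measured when the row begins, along the tool's axes as they then stand; what a row does not reach is not made up. A row lasts 1/12 s, in which the tool goes at most 41.7 mm and 7.16 degrees, less where a joint would pass 70% of its speed; a pose out of reach is approached as far as the arm can. A call with a gripper value outside its range is refused whole. "jaw" is the finger opening in cm, from 0 to 8.54, set as the call begins (left out, the last holds). The fingers move at their own pace and stop on an object; "newtons" is the grip in N (left out, the last holds). Time passes only in rows, so rows that do not move let the fingers close. It gives the time, the measured TCP pose, the force and the opening at its end, in the units of the state.
- sensors.get_state(): the state, without advancing time (a new reading comes with each control period).
- optics.snapshot(name): name is "scene" or "side" or "wrist"; returns a dict with "frame" (480x640x3 uint8, red, green, blue), "K" (3x3 intrinsics, pixels), "pose" (4x4, takes a point from camera to world coordinates). Camera axes: x right, y down, z forward; pixel columns grow to the right and rows downward; lengths in m; the calibration is good to about 2 mm. A picture is of the moment at which its call begins. There is no depth.
- ticket.job_done(): hands the job in, once; it reports no verdict.
The state is a dict: "time": time; "qpos": joint angles; "joint_velocities": joint speeds; "tau": joint torques, N m; "eef_pos": TCP position; "eef_rot": TCP orientation; "force": force on the tool from outside, world axes, zero at the start; "moment": the same for the moment, N m; "finger_gap": finger opening in m.
Only numpy, scipy, OpenCV 4.12 (cv2) and the standard library are available. Lean on these libraries where they do the work, as an engineer would, in place of code of your own. Each camera call takes 0.05 s, during which the arm holds its last target. There are 200 camera calls.

## Task

Pick up the stick scanner, aim it square at the code on the order card from about 10 cm away, hold it steady there for a good second, and lay it back down flat on the counter. Then take the blue spring clip by its handles, squeeze it fully open and bring it, still lying level, from the side around the card's red-banded upright edge, without bumping the card or disturbing anything else. Finish while holding it there, jaws gaping and the edge well inside the mouth but touching nothing, so that a colleague can slip the tickets in.

Things in the scene. Friction and masses are not known exactly. Their poses are not given: they have to be found in the camera images.
- card: Order card in its stand, fixed: a stiff white card 120 wide (y), 4 thick (x), top 150 above the counter, upright in a steel foot 56 x 90 x 30. Origin: centre of the foot's underside; z up. Its -x face looks towards the robot (yaw within 0.25 rad); the same code is on both faces. A red band 14 wide runs down its +y upright edge from 60 to 150 above the counter.
- card_code (a point): Centre of the square code (40 x 40, yellow frame), in the card's mid-plane, 100 above the counter, 15 towards the card's -y from its middle. Axes as the card's.
- card_edge (a point): Point on the card's red-banded upright edge (its +y edge, 60 from the card's middle), 105 above the counter. Axes as the card's.
- scanner: Stick scanner lying along its own x, loose, about 120 g: grey handle from -75 to +35 along x, 32 wide, 28 high; black head from +35 to +75, 44 wide, 32 high, with the red window on its +x end. Origin: centre of the underside. Grip it across the handle (its y) near the origin. It reads whenever it is held aimed at the code; there is no trigger.
- scanner_window (a point): Centre of the scanner's window, 75 ahead of its origin along x and 16 above its underside. It looks along +x (axes as the scanner's).
- clip: Blue spring clip lying on its side, loose, about 60 g, 36 high, 98 long, two mirrored halves. Origin: on the pivot axis at the underside; pivot axis = its z (up). Jaws from 0 to +46 along x (mouth opens to +x); handles from -8 to -54, splayed in a V when shut: 49 wide over their ends, 39 at x = -32. Squeeze them together (along its y) at about x = -32 to open the jaws.
- clip_mouth (a point): Point in the mouth between the jaws near their tips, 40 ahead of the pivot along the clip's x, 18 above its underside. Fully open, the jaws stand about 20 apart at the tips and 18 apart at x = 27. The steel pivot, radius 8 at x = 0, closes the back of the mouth.
- clip_jaw (a joint): How far one half of the clip has turned, rad: 0 shut, 0.22 fully open at its stop (the other half mirrors it). Squeezing takes about 4 N at first, 8 N at full opening; 15 to 25 N holds it firmly at the stop, where the handles' outer faces are parallel, 26 apart. Let go, it snaps shut.
- ramekin: Bystander, loose: low white ceramic dish, 72 across, 40 high mm. Origin: centre of its underside.
- bowl: Bystander, loose: steel bowl, 130 across, 55 high mm. Origin: centre of its underside.
- spoon: Bystander, loose: spoon with a wooden handle lying flat. Origin: on the counter beneath its middle.
- pepper_mill: Bystander, loose: tall red pepper mill, 245 high, 60 across mm. Origin: centre of its underside.
- salt_mill: Bystander, loose: small glass and steel mill, 142 high, 50 across mm. Origin: centre of its underside.
- sauce_yellow: Bystander, loose: yellow sauce bottle, 195 high, 60 across mm. Origin: centre of its underside.
- sauce_orange: Bystander, loose: orange sauce bottle, 195 high, 60 across mm. Origin: centre of its underside.
Mind the look-alikes: they are no part of the job. Several things look just like the scanner: the one meant starts farthest to the robot's right.

How it is judged:
By the outcome, as a careful person would: the job done as asked, in the order asked, and still so for the second after the job is handed in, while the arm keeps its last pose, push and grip.
It also fails if it takes over 72 s, if anything falls off the work surface, if the arm or the gripper's body presses on something with over 40 N, if the wrist force passes 120 N, or if a joint passes its speed limit or range.

## Working session

There is one attempt and no reset: what is moved stays moved. The work goes in short steps, Python scripts to look and compute and a tool call to move; the robot and the scene stay as the last step left them, time stands still between calls to the robot, and variables do not carry over. Pictures are saved under pics/ and viewed, about 8 in all and at most 12, crops included, and the job is handed in when it is done.

Besides the shell and the picture viewer there is one more tool, called after "Emit:" as name(argument=value, ...), one argument or row to a line, values as JSON. carry_out: Moves the arm, as the interface text tells. Its arguments: {"type":"object","properties":{"motion":{"type":"array","items":{"type":"array","items":{"type":"array","items":{"type":"number"}}}},"jaw":{"type":"number"},"newtons":{"type":"number"}},"required":["motion"]}

```bash
ls; mkdir -p pics; python3 - <<'E'
from station import sensors, optics
import cv2, numpy as np
s=sensors.get_state();print({k:np.round(v,3).tolist() for k,v in s.items()})
for n in ["scene","side","wrist"]:
    d=optics.snapshot(n);cv2.imwrite(f"pics/{n}0.png",d["frame"][:,:,::-1]);np.savez(f"pics/{n}0.npz",**d)
    print(n,d["K"].round(1).tolist(),d["pose"].round(3).tolist())
E
```

```text
pics
{'time': 0.0, 'qpos': [-1.188, 0.707, -0.028, 1.485, 0.022, 0.951, -0.075], 'joint_velocities': [0.0, -0.001, -0.001, -0.0, 0.002, 0.0, 0.003], 'tau': [0.0, -88.323, 1.235, -23.616, 0.017, 0.007, 0.0], 'eef_pos': [0.237, 0.524, 0.231], 'eef_rot': [0.149, 0.691, -0.149, 0.691], 'force': [-0.882, 0.059, 0.197], 'moment': [-0.025, 0.034, 0.005], 'finger_gap': 0.085}
scene [[603.7, 0.0, 320.3], [0.0, 603.7, 240.1], [0.0, 0.0, 1.0]] [[0.418, 0.725, -0.547, 1.484], [0.908, -0.331, 0.256, -0.445], [0.004, -0.604, -0.797, 1.414], [0.0, 0.0, 0.0, 1.0]]
side [[476.3, 0.0, 316.6], [0.0, 476.3, 241.6], [0.0, 0.0, 1.0]] [[0.931, -0.282, 0.231, 0.295], [-0.365, -0.721, 0.589, -0.749], [0.0, -0.633, -0.774, 1.035], [0.0, 0.0, 0.0, 1.0]]
wrist [[379.8, 0.0, 319.7], [0.0, 379.8, 240.3], [0.0, 0.0, 1.0]] [[0.412, 0.862, 0.297, 0.16], [0.911, -0.389, -0.135, 0.558], [-0.001, 0.326, -0.945, 0.373], [0.0, 0.0, 0.0, 1.0]]
```

View pics/scene0.png

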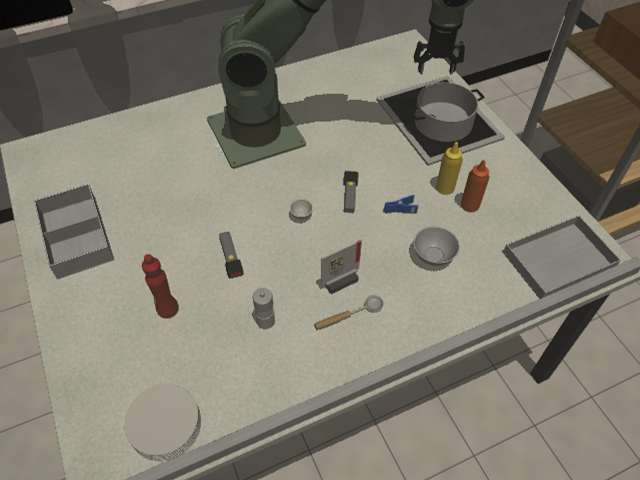

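View pics/side0.png

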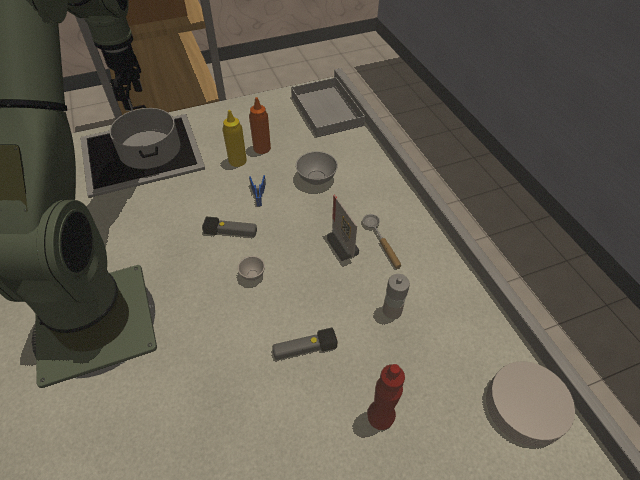

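```bash
cat > h.py <<'E'
import numpy as np, cv2
from scipy.spatial.transform import Rotation as R
def ld(f): return dict(np.load(f"pics/{f}.npz"))
def ray(d,p,z):
    p=np.atleast_2d(np.float64(p)); v=np.c_[p,np.ones(len(p))]@np.linalg.inv(d["K"]).T@d["pose"][:3,:3].T
    o=d["pose"][:3,3]; return o+v*((z-o[2])/v[:,2])[:,None]
def proj(d,P):
    P=np.atleast_2d(P); c=(P-d["pose"][:3,3])@d["pose"][:3,:3]; q=c@d["K"].T; return q[:,:2]/q[:,2:]
def tri(ds,ps):
    A=[];b=[]
    for d,p in zip(ds,ps):
        v=d["pose"][:3,:3]@np.linalg.inv(d["K"])@[*p,1]; v/=np.linalg.norm(v); M=np.eye(3)-np.outer(v,v); A.append(M);b.append(M@d["pose"][:3,3])
    A=np.vstack(A);b=np.hstack(b);x=np.linalg.lstsq(A,b,rcond=None)[0]; return x,np.linalg.norm(A@x-b)
def hsv(d): return cv2.cvtColor(d["frame"],cv2.COLOR_RGB2HSV)
def mask(d,lo,hi,box=None):
    m=cv2.inRange(hsv(d),lo,hi)
    if box: k=np.zeros_like(m);x0,y0,x1,y1=box;k[y0:y1,x0:x1]=255;m&=k
    return m
def crop(d,box,s=4):
    x0,y0,x1,y1=box; c=cv2.resize(d["frame"][y0:y1,x0:x1,::-1],None,fx=s,fy=s,interpolation=cv2.INTER_CUBIC)
    for i in range(0,x1-x0,10): cv2.putText(c,str(x0+i),(i*s,8),0,.3,(0,0,255));cv2.line(c,(i*s,9),(i*s,14),(0,0,255))
    for i in range(0,y1-y0,10): cv2.putText(c,str(y0+i),(0,i*s+4),0,.3,(0,0,255))
    return c
def snap(n,f):
    from station import optics
    d=optics.snapshot(n);cv2.imwrite(f"pics/{f}.png",d["frame"][:,:,::-1]);np.savez(f"pics/{f}.npz",**d);return d
E
python3 - <<'E'
from h import *
a=ld("scene0");b=ld("side0")
row=lambda d,bs:np.hstack([crop(d,(x,y,x+65,y+75)) for x,y in bs])
cv2.imwrite("pics/m1.png",np.vstack([row(a,[(200,220),(310,230),(370,170)]),row(b,[(275,305),(305,190),(230,150)])]))
for n,d in(("scene",a),("side",b)):
    bx={"scene":(370,180,430,225),"side":(235,165,280,215)}[n]
    m=mask(d,(105,120,30),(130,255,255),bx);ys,xs=np.where(m>0);print(n,len(xs),"clip cen",ray(d,(xs.mean(),ys.mean()),.018).round(3))
    bx={"scene":(340,230,375,275),"side":(320,185,360,235)}[n]
    m=mask(d,(0,150,60),(8,255,255),bx)|mask(d,(172,150,60),(180,255,255),bx);print("red",cv2.minAreaRect(np.argwhere(m>0)[:,::-1].astype(np.float32)))
    bx={"scene":(318,245,365,280),"side":(330,210,360,250)}[n]
    m=mask(d,(20,80,60),(35,255,255),bx);p=np.argwhere(m>0)[:,::-1];print("yel",len(p),p.mean(0),p.min(0),p.max(0))
E
```

```text
scene 125 clip cen [[0.501 0.284 0.018]]
red ((356.56097412109375, 250.4512176513672), (0.9938838481903076, 19.104658126831055), 6.34019136428833)
yel 37 [335.75675676 261.59459459] [329 255] [344 270]
side 63 clip cen [[0.508 0.29  0.018]]
red ((335.0, 199.5), (5.385164737701416, 0.0), 111.80140686035156)
yel 21 [346.57142857 227.95238095] [342 216] [350 238]
```

View pics/m1.png

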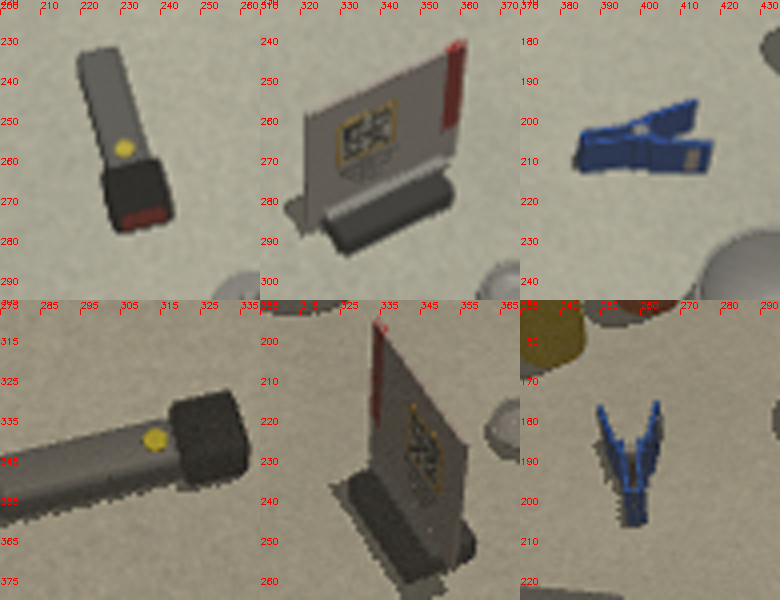

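```bash
python3 - <<'E'
from h import *
a=ld("scene0");b=ld("side0")
P,e=tri([a,b],[(361.3,240.3),(334.2,195)]);Q,e2=tri([a,b],[(320.9,258.7),(356.8,226.3)]);C,e3=tri([a,b],[(336.5,262),(346.5,227.5)])
print("card +y top",P,e,"-y top",Q,e2,"code",C,e3,"len",np.linalg.norm(P-Q),"yaw",np.arctan2(-(P-Q)[0],(P-Q)[1]))
t=ray(a,[(219.5,235),(229.5,231.8)],.028);h=ray(a,[(225.5,262),(240.5,259.5)],.032);f=ray(a,[(229,276),(242.5,273)],.032)
print("scan",t,h,f);ax=h.mean(0)-t.mean(0);print("yaw",np.arctan2(ax[1],ax[0]),np.linalg.norm(ax))
print("clip handles",ray(a,[(413,195),(417,205.5)],.036),"jaw tip",ray(a,[(385.5,203)],.036), "side handles",ray(b,[(250,176),(264.5,175.5)],.036),"tip",ray(b,[(258,203)],.03))
from station import sensors
print(R.from_quat(sensors.get_state()["eef_rot"]).as_matrix().round(3))
E
```

```text
card +y top [0.66017809 0.05843338 0.14675983] 0.0021563202241803377 -y top [ 0.67002291 -0.06311901  0.14735434] 0.001772317153800421 code [ 0.66483537 -0.01558336  0.0957161 ] 0.003813285208973645 len 0.12195185947761737 yaw 0.08081601904985991
scan [[ 0.39393008 -0.25764004  0.028     ]
 [ 0.3948338  -0.22737079  0.028     ]] [[ 0.49451022 -0.27407706  0.032     ]
 [ 0.50385947 -0.23304671  0.032     ]] [[ 0.54299224 -0.28094412  0.032     ]
 [ 0.54905843 -0.24380373  0.032     ]]
yaw -0.10510892180370222 0.1054603885138459
clip handles [[0.49840312 0.32568714 0.036     ]
 [0.5397792  0.31555159 0.036     ]] jaw tip [[0.49188921 0.23434362 0.036     ]] side handles [[0.4980184  0.32573064 0.036     ]
 [0.53990838 0.31173653 0.036     ]] tip [[0.48861657 0.21320167 0.03      ]]
[[-0.     0.412  0.911]
 [-0.001  0.911 -0.412]
 [-1.    -0.001  0.   ]]
```

Emit:
carry_out(
  motion=[
    [[0,-1.5,3.4,0],[0,-1.5,3.4,0],[0,-1.5,3.4,0],[0,-1.5,3.4,0],[0,-1.5,3.4,0],[0,-1.5,3.4,0],[0,-1.5,3.4,0],[0,-1.5,3.4,0],[0,0,0,-0.1],[0,0,0,-0.1],[0,0,0,-0.1]],
  ],
)

```text
time: 1.07
eef_pos: [0.4428, 0.2907, 0.2278]
eef_rot: [0.039, 0.707, -0.042, 0.705]
force: [0.1, -0.3, 0.2]
finger_gap: 0.0856
```

Emit:
carry_out(
  motion=[
    [[0,-4,0.5,0],[0,-4,0.5,0],[0,-4,0.5,0],[0,-4,0.5,0],[0,-4,0.5,0],[0,-4,0.5,0],[0,-4,0.5,0],[0,-4,0.5,0],[0,-4,0.5,0],[0,-4,0.5,0],[0,-4,0.5,0],[0,-4,0.5,0]],
  ],
)

```text
time: 2.07
eef_pos: [0.4494, -0.2028, 0.2269]
eef_rot: [0.034, 0.708, -0.034, 0.705]
force: [1.5, 0.8, 0.4]
finger_gap: 0.0854
```

Emit:
carry_out(
  motion=[
    [[0,-3,0.3,0],[0,-1,0,0],[0,0,0,0],[0,0,0,0]],
  ],
)

```text
time: 2.4
eef_pos: [0.4457, -0.2534, 0.2257]
eef_rot: [0.037, 0.709, -0.039, 0.704]
force: [-0.4, 1.0, 0.5]
finger_gap: 0.0857
```

```bash
cat >> h.py <<'E'
def st():
    from station import sensors
    s=sensors.get_state();M=R.from_quat(s["eef_rot"]).as_matrix();print("t",round(s["time"],2),"tcp",np.round(s["eef_pos"],4),"zhead",round(np.arctan2(M[1,2],M[0,2]),4),"tilt",M[2,1:].round(4),"F",np.round(s["force"],1),"gap",round(s["finger_gap"],4));return s,M
def go(target,head=None):
    s,M=st();d=np.array(target)-s["eef_pos"];h=np.arctan2(M[1,2],M[0,2])
    print("shift cm in present axes",(M.T@d*100).round(2),"turn",None if head is None else round(h-head,4))
    if head is not None: # axes after the turn
        M2=M@R.from_rotvec([h-head,0,0]).as_matrix();print("shift cm after turn",(M2.T@d*100).round(2))
E
python3 - <<'E'
from h import *
st();d=snap("wrist","w1")
cv2.imwrite("pics/w1.png",d["frame"][:,:,::-1])
print(proj(d,[[.468,-.252,.03],[.39,-.24,.03],[.545,-.26,.03]]))
E
```

```text
t 2.4 tcp [ 0.4457 -0.2534  0.2257] zhead -0.1071 tilt [-0.0029 -0.0068] F [-0.4  1.   0.5] gap 0.0857
[[324.91187921 231.05752301]
 [329.46916811 144.13443216]
 [324.83971562 305.17213235]]
```

View pics/w1.png

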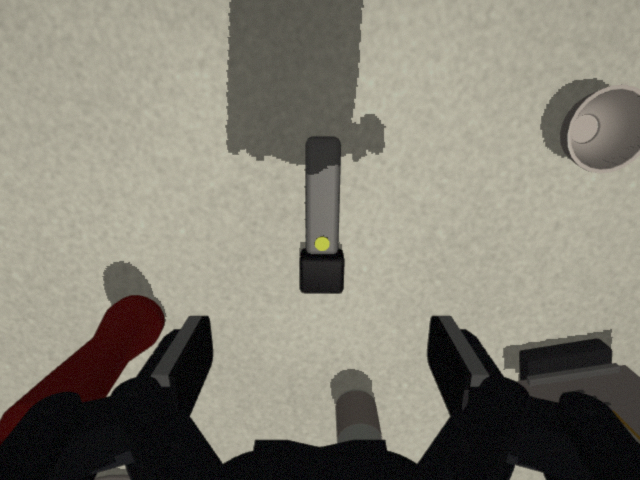

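```bash
python3 - <<'E'
from h import *
d=ld("w1");t=ray(d,[(306,150),(340,150)],.028);h=ray(d,[(305.5,240),(339,240)],.028);e=ray(d,[(323,137)],.028);hd=ray(d,[(301.5,255),(343,255),(301,292),(343.5,292)],.032)
print(t,h,e,hd)
ax=h.mean(0)-t.mean(0);ax2=hd[2:].mean(0)-t.mean(0);print(np.arctan2(ax[1],ax[0]),np.arctan2(ax2[1],ax2[0]))
m=mask(d,(25,100,100),(35,255,255),(300,230,340,255));p=np.argwhere(m>0)[:,::-1].mean(0);print("dot",p,ray(d,p,.028))
y=np.arctan2(ax2[1],ax2[0]);u=np.array([np.cos(y),np.sin(y)]);o=(e[0][:2]+75*.001*u+hd[2:].mean(0)[:2]-.075*u)/2;print("origin",o,np.linalg.norm(hd[2:].mean(0)-e[0]))
go([*o,.2257],y)
E
```

```text
[[ 0.3929387  -0.26090366  0.028     ]
 [ 0.39611133 -0.23129568  0.028     ]] [[ 0.47548125 -0.27120762  0.028     ]
 [ 0.4788356  -0.23970242  0.028     ]] [[ 0.38357898 -0.2449531   0.028     ]] [[ 0.48864925 -0.27644426  0.032     ]
 [ 0.49280641 -0.23735304  0.032     ]
 [ 0.52708575 -0.28166193  0.032     ]
 [ 0.53147641 -0.24024924  0.032     ]]
-0.1127350888863445 -0.10979964972700214
dot [321.76023392 243.24561404] [[ 0.48033947 -0.25625478  0.028     ]]
origin [ 0.45643003 -0.25295435] 0.14663280860625524
t 2.45 tcp [ 0.4457 -0.253   0.2257] zhead -0.1065 tilt [-0.003  -0.0069] F [-0.3 -0.3 -0.2] gap 0.0856
shift cm in present axes [-0.    0.12  1.06] turn 0.0033
shift cm after turn [-0.    0.12  1.06]
```

```bash
python3 - <<'E'
from h import *
a=ld("scene0");b=ld("side0");w=ld("w1")
q=[]
for d,bx in((a,(222,248,240,266)),(b,(300,325,325,350)),(w,(300,230,340,255))):
    m=mask(d,(22,100,80),(38,255,255),bx);p=np.argwhere(m>0)[:,::-1].mean(0);q.append(p);print(p,ray(d,p,.028))
print(tri([a,b,w],q),tri([a,b],q[:2]))
E
```

```text
[230.88235294 256.58823529] [[ 0.48029017 -0.25359962  0.028     ]]
[313.4516129  339.58064516] [[ 0.48072129 -0.25586321  0.028     ]]
[321.78612717 243.16763006] [[ 0.48026425 -0.25622214  0.028     ]]
(array([ 0.48050218, -0.25519819,  0.02796488]), np.float64(0.00200952647491698)) (array([ 0.4805357 , -0.25449586,  0.02746487]), np.float64(0.0014930198243943201))
```

Emit:
carry_out(
  motion=[
    [[3,0.1,1.1,0],[4,0,0,0],[4,0,0,0],[4,0,0,0],[2.5,0,0,0],[1,0,0,0],[0,0,0,0]],
  ],
)

```text
time: 3.03
eef_pos: [0.4612, -0.242, 0.0359]
eef_rot: [0.033, 0.706, -0.033, 0.707]
force: [-0.2, 0.3, -0.2]
finger_gap: 0.0857
```

```bash
python3 - <<'E'
from h import *
go([.457,-.2535,.003],-.11)
E
```

```text
t 3.03 tcp [ 0.4612 -0.242   0.0359] zhead -0.0926 tilt [-0.      0.0004] F [-0.2  0.3 -0.2] gap 0.0857
shift cm in present axes [ 3.29 -1.19 -0.31] turn 0.0174
shift cm after turn [ 3.29 -1.19 -0.29]
```

Emit:
carry_out(
  motion=[
    [[0.5,-1.2,-0.3,0.017],[0,0,0,0],[1.2,0,0,0],[0.8,0,0,0],[0,0,0,0]],
  ],
)

```text
time: 3.45
eef_pos: [0.4593, -0.252, 0.0136]
eef_rot: [0.038, 0.704, -0.038, 0.708]
force: [0.1, 0.8, -0.2]
finger_gap: 0.0857
```

```bash
python3 - <<'E'
from h import *
go([.457,-.2535,.003],-.11)
E
```

```text
t 3.45 tcp [ 0.4593 -0.252   0.0136] zhead -0.1075 tilt [-0.0001  0.0046] F [ 0.1  0.8 -0.2] gap 0.0857
shift cm in present axes [ 1.06 -0.17 -0.22] turn 0.0025
shift cm after turn [ 1.06 -0.17 -0.22]
```

Emit:
carry_out(
  motion=[
    [[0.6,-0.2,-0.2,0],[0.4,0,0,0],[0,0,0,0]],
  ],
)

```text
time: 3.7
eef_pos: [0.4577, -0.2541, 0.0045]
eef_rot: [0.038, 0.704, -0.038, 0.708]
force: [0.1, -0.0, -0.1]
finger_gap: 0.0853
```

Emit:
carry_out(
  motion=[
    [[0,0,0,0],[0,0,0,0],[0,0,0,0],[0,0,0,0],[0,0,0,0],[0,0,0,0],[0,0,0,0],[0,0,0,0]],
  ],
  jaw=0,
  newtons=40,
)

```text
time: 4.37
eef_pos: [0.4581, -0.2542, 0.0056]
eef_rot: [0.037, 0.703, -0.039, 0.709]
force: [-0.1, 0.1, -0.6]
finger_gap: 0.031
```

Emit:
carry_out(
  motion=[
    [[-1.5,0,0,0],[-2.5,0,0,0],[-2.5,0,0,0],[-1.5,0,0,0],[0,0,0,-0.06],[0,0,0,-0.06],[0,0,0,-0.06],[0,0,0,0]],
  ],
)

```text
time: 5.03
eef_pos: [0.4571, -0.2537, 0.0894]
eef_rot: [-0.029, 0.704, 0.028, 0.709]
force: [0.7, -0.4, -1.2]
finger_gap: 0.0314
```

```bash
python3 - <<'E'
from h import *
go([.469,-.032,.09],.08)
E
```

```text
t 5.03 tcp [ 0.4571 -0.2537  0.0894] zhead 0.0805 tilt [-0.0025  0.0065] F [ 0.7 -0.4 -1.2] gap 0.0314
shift cm in present axes [-0.1  22.01  2.97] turn 0.0005
shift cm after turn [-0.1  22.01  2.96]
```

Emit:
carry_out(
  motion=[
    [[0,1.5,0.2,0],[0,3,0.4,0],[0,3,0.4,0],[0,3,0.4,0],[0,3,0.4,0],[0,3,0.4,0],[0,3,0.4,0],[0,2,0.3,0],[0,0.7,0.1,0],[0,0,0,0],[0,0,0,0]],
  ],
)

```text
time: 5.95
eef_pos: [0.4708, -0.0227, 0.0875]
eef_rot: [-0.02, 0.705, 0.018, 0.709]
force: [0.3, -0.4, -1.7]
finger_gap: 0.0314
```

```bash
python3 - <<'E'
from h import *
go([.489,-.031,.09],.08)
w=snap("wrist","w2");s=snap("scene","s2");b=snap("side","b2")
sc=crop(s,(270,190,400,300),3)[:330];wc=cv2.resize(w["frame"][:,:,::-1],(400,300));bc=crop(b,(240,170,370,270),3)
cv=np.zeros((600,800,3),np.uint8);cv[:300,:400]=wc;cv[:330,400:790]=sc;cv[300:600,:390]=bc;cv2.imwrite("pics/m2.png",cv)
E
```

```text
t 5.95 tcp [ 0.4708 -0.0227  0.0875] zhead 0.0532 tilt [-0.0037  0.0061] F [ 0.3 -0.4 -1.7] gap 0.0314
shift cm in present axes [-0.24 -0.93  1.78] turn -0.0268
shift cm after turn [-0.24 -0.97  1.75]
```

View pics/m2.png

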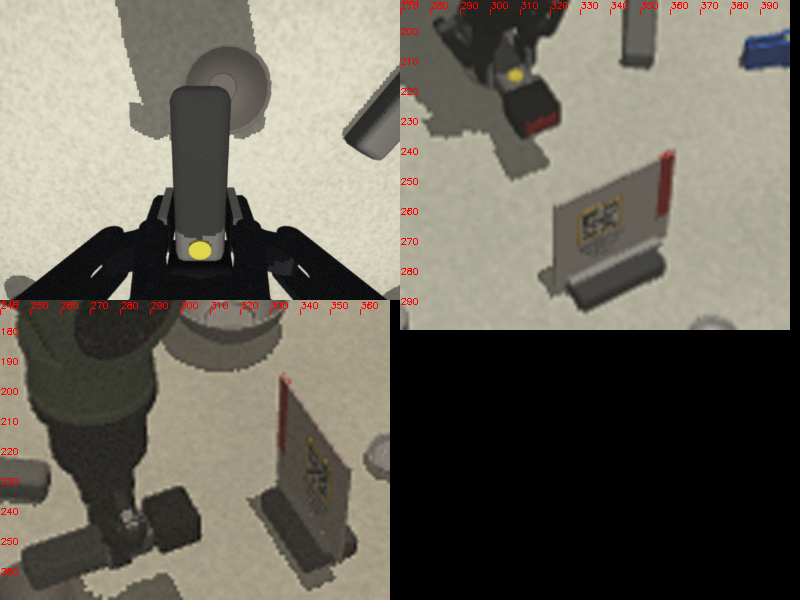

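Emit:
carry_out(
  motion=[
    [[0,0,0,-0.027],[-0.1,-0.5,0.9,0],[-0.1,-0.5,0.8,0],[0,0,0,0],[0,0,0,0]],
  ],
)

```text
time: 6.52
eef_pos: [0.4882, -0.0373, 0.0896]
eef_rot: [-0.03, 0.705, 0.026, 0.708]
force: [-0.0, -0.1, -0.3]
finger_gap: 0.0317
```

```bash
python3 - <<'E'
from h import *
a=ld("s2");b=ld("b2")
P,e=tri([a,b],[(361,240),(333.8,194.6)]);Q,e2=tri([a,b],[(320.6,258.4),(356.4,226)]);print(P,e,Q,e2)
for d,bx,cb in((a,(300,205,320,225),(325,250,348,276)),(b,(270,230,300,255),(336,210,356,245))):
    m=mask(d,(20,90,60),(36,255,255),cb);c,_=cv2.findContours(m,0,2);p=np.vstack(c)[:,0];print("code rect",cv2.minAreaRect(p.astype(np.float32)), cv2.boundingRect(p))
go([.489,-.031,.09],.08)
s=snap("scene","s3");b=snap("side","b3")
q=[]
for d,bx in((s,(300,200,345,245)),(b,(270,215,315,255))):
    m=mask(d,(22,90,80),(38,255,255),bx);p=np.argwhere(m>0)[:,::-1].mean(0);q.append(p)
print(q,tri([s,b],q))
m=mask(s,(0,120,40),(8,255,255),(300,200,345,250))|mask(s,(172,120,40),(180,255,255),(300,200,345,250));r=np.argwhere(m>0)[:,::-1];print("window px",len(r),r.mean(0),ray(s,r.mean(0),.1))
E
```

```text
[0.65934292 0.05826842 0.14801017] 0.0012861730065470112 [ 0.66915988 -0.06324415  0.14836851] 0.0010481395857514205
code rect ((336.5000305175781, 262.5000305175781), (8.497057914733887, 20.124608993530273), 63.43495178222656) (329, 255, 16, 16)
code rect ((346.34619140625, 226.23077392578125), (21.768890380859375, 6.471832275390625), 78.69007110595703) (342, 216, 9, 22)
t 6.52 tcp [ 0.4882 -0.0373  0.0896] zhead 0.0785 tilt [-0.0054  0.005 ] F [-0.  -0.1 -0.3] gap 0.0317
shift cm in present axes [-0.04  0.63  0.13] turn -0.0015
shift cm after turn [-0.04  0.63  0.13]
 ** On entry to DLASCL parameter number  4 had an illegal value
 ** On entry to DLASCL parameter number  4 had an illegal value<stdin>:10: RuntimeWarning: Mean of empty slice.
  ret = um.true_divide(
Traceback (most recent call last):
  File "h.py", line 13, in tri
    A=np.vstack(A);b=np.hstack(b);x=np.linalg.lstsq(A,b,rcond=None)[0]; return x,np.linalg.norm(A@x-b)
                                    ~~~~~~~~~~~~~~~^^^^^^^^^^^^^^^^
numpy.linalg.LinAlgError: SVD did not converge in Linear Least Squares
```

Emit:
carry_out(
  motion=[
    [[0,0.6,0.1,0],[0,0,0,0],[0,0,0,0]],
  ],
)

```text
time: 6.87
eef_pos: [0.4877, -0.03, 0.0895]
eef_rot: [-0.03, 0.705, 0.026, 0.708]
force: [0.7, -0.1, -1.1]
finger_gap: 0.0313
```

```bash
python3 - <<'E'
from h import *
go([.489,-.0315,.09],.08)
s=snap("scene","s3");d=snap("wrist","w3");b=snap("side","b3")
m=mask(s,(0,120,40),(8,255,255),(300,200,345,250))|mask(s,(172,120,40),(180,255,255),(300,200,345,250));r=np.argwhere(m>0)[:,::-1]
c=r.mean(0);W=ray(s,c,.1)[0];print("window",len(r),c,W)
# handle axis in wrist view: grey handle side edges by row, top plane z=.112
f=hsv(d);
for bx,D,n in (((270,230,320,260),b,"b"),((290,200,345,245),s,"s"),((250,370,390,420),d,"w")):
    m=mask(D,(20,80,60),(38,255,255),bx);p=np.argwhere(m>0)[:,::-1];print(n,len(p),p.mean(0),ray(D,p.mean(0),.114) if len(p) else "")
u=np.array([np.cos(.0806),np.sin(.0806)]);v=np.array([.6655,-.0175])-W[:2];print("along",v@u,"side",v@[-u[1],u[0]])
cv2.imwrite("pics/m3.png",np.hstack([crop(s,(290,190,390,290),4),crop(b,(230,170,330,270),4)]))
E
```

```text
t 6.87 tcp [ 0.4877 -0.03    0.0895] zhead 0.0795 tilt [-0.0053  0.004 ] F [ 0.7 -0.1 -1.1] gap 0.0313
shift cm in present axes [-0.05 -0.16  0.12] turn -0.0005
shift cm after turn [-0.05 -0.16  0.12]
window 38 [317.5        235.39473684] [ 0.56358333 -0.02320532  0.1       ]
b 0 [nan nan] 
s 23 [308.2173913  219.08695652] [[ 0.5107537  -0.02736922  0.114     ]]
w 949 [319.51211802 399.41622761] [[ 0.50872688 -0.02866414  0.114     ]]
along 0.10204515633783075 side -0.0025187910477008145<stdin>:9: RuntimeWarning: Mean of empty slice.
  ret = um.true_divide(
```

View pics/m3.png

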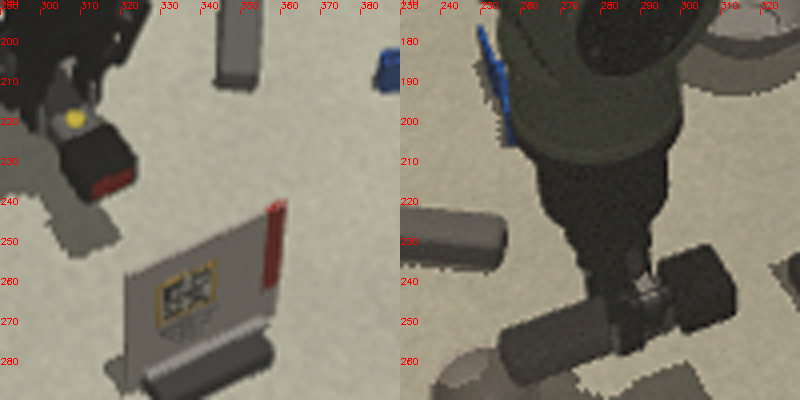

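Emit:
carry_out(
  motion=[
    [[0,-0.2,0,0],[0,0,0,0],[0,0,0,0],[0,0,0,0],[0,0,0,0],[0,0,0,0],[0,0,0,0],[0,0,0,0],[0,0,0,0],[0,0,0,0],[0,0,0,0],[0,0,0,0]],
  ],
)

```text
time: 8.02
eef_pos: [0.488, -0.0327, 0.0895]
eef_rot: [-0.03, 0.705, 0.026, 0.708]
force: [-0.3, -0.6, -0.8]
finger_gap: 0.031
```

Emit:
carry_out(
  motion=[
    [[0,0,0,0],[0,0,0,0],[0,0,0,0],[0,0,0,0],[0,0,0,0],[0,0,0,0],[0,0,0,0],[0,0,0,0],[0,0,0,0],[0,0,0,0],[0,0,0,0],[0,0,0,0]],
  ],
)

```text
time: 9.02
eef_pos: [0.488, -0.0326, 0.0895]
eef_rot: [-0.03, 0.705, 0.026, 0.708]
force: [-0.6, -0.2, -0.7]
finger_gap: 0.031
```

```bash
python3 - <<'E'
from h import *
go([.459,-.2535,.09],-.1)
E
```

```text
t 9.02 tcp [ 0.488  -0.0326  0.0895] zhead 0.079 tilt [-0.0054  0.0043] F [-0.6 -0.2 -0.7] gap 0.031
shift cm in present axes [  0.05 -21.79  -4.63] turn 0.179
shift cm after turn [  0.05 -22.27  -0.68]
```

Emit:
carry_out(
  motion=[
    [[0,-1.5,-0.3,0],[0,-3,-0.6,0],[0,-3,-0.6,0],[0,-3,-0.6,0],[0,-3,-0.6,0],[0,-3,-0.6,0],[0,-2.5,-0.5,0],[0,-1.5,-0.3,0],[0,-0.5,-0.1,0],[0,0,0,0]],
  ],
)

```text
time: 9.85
eef_pos: [0.4617, -0.254, 0.0897]
eef_rot: [-0.031, 0.705, 0.027, 0.708]
force: [0.0, 0.2, -1.1]
finger_gap: 0.0313
```

Emit:
carry_out(
  motion=[
    [[2,0,0,0],[2.5,0,0,0],[1.8,0,0,0],[1,0,0,0],[0.4,0,0,0],[0,0,0,0]],
  ],
)

```text
time: 10.35
eef_pos: [0.4646, -0.2488, 0.011]
eef_rot: [-0.032, 0.704, 0.03, 0.709]
force: [-0.3, 0.1, -0.5]
finger_gap: 0.0311
```

Emit:
carry_out(
  motion=[
    [[0.3,0,0,0],[0.2,0,0,0],[0,0,0,0]],
  ],
)

```text
time: 10.6
eef_pos: [0.4657, -0.2481, 0.0073]
eef_rot: [-0.032, 0.703, 0.03, 0.71]
force: [0.2, 0.0, -1.0]
finger_gap: 0.0309
```

Emit:
carry_out(
  motion=[
    [[0.15,0,0,0],[0.1,0,0,0],[0,0,0,0]],
  ],
)

```text
time: 10.85
eef_pos: [0.4663, -0.2484, 0.0059]
eef_rot: [-0.033, 0.702, 0.029, 0.711]
force: [0.2, -0.4, -1.1]
finger_gap: 0.0311
```

Emit:
carry_out(
  motion=[
    [[0.1,0,0,0],[0,0,0,0]],
  ],
)

```text
time: 11.02
eef_pos: [0.4666, -0.2487, 0.0056]
eef_rot: [-0.033, 0.702, 0.029, 0.711]
force: [0.4, 0.2, -1.0]
finger_gap: 0.0313
```

Emit:
carry_out(
  motion=[
    [[0.1,0,0,0],[0,0,0,0],[0,0,0,0]],
  ],
)

```text
time: 11.27
eef_pos: [0.4667, -0.2489, 0.0057]
eef_rot: [-0.033, 0.702, 0.029, 0.711]
force: [0.4, 0.2, -1.4]
finger_gap: 0.0312
```

Emit:
carry_out(
  motion=[
    [[0,0,0,0],[0,0,0,0],[0,0,0,0],[0,0,0,0],[0,0,0,0],[0,0,0,0]],
  ],
  jaw=8.5,
)

```text
time: 11.77
eef_pos: [0.4668, -0.249, 0.0055]
eef_rot: [-0.033, 0.702, 0.029, 0.711]
force: [0.0, -0.6, -0.1]
finger_gap: 0.0852
```

Emit:
carry_out(
  motion=[
    [[-1.5,0,0,0],[-3,0,0,0],[-4,0,0,0],[-4,0,0,0],[-4,0,0,0],[-4,0,0,0],[-2,0,0,0],[0,0,0,0]],
  ],
)

```text
time: 12.43
eef_pos: [0.4624, -0.2463, 0.2398]
eef_rot: [-0.033, 0.703, 0.03, 0.71]
force: [-0.4, 0.7, 0.2]
finger_gap: 0.0852
```

```bash
python3 - <<'E'
from h import *
go([.46,.18,.23],-.35)
b=snap("side","b4")
cv2.imwrite("pics/m4.png",crop(b,(240,290,370,390),5))
E
```

```text
t 12.43 tcp [ 0.4624 -0.2463  0.2398] zhead 0.0893 tilt [-0.0035  0.0098] F [-0.4  0.7  0.2] gap 0.0852
shift cm in present axes [ 0.86 42.48  3.55] turn 0.4393
shift cm after turn [  0.86  39.96 -14.85]
```

View pics/m4.png

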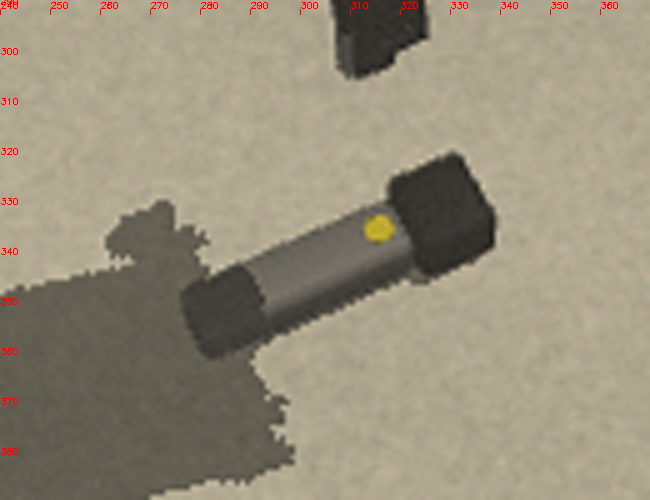

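```bash
python3 - <<'E'
from h import *
a=ld("scene0");s,M=st();print(s["qpos"].round(3))
print("yel,or,bowl",ray(a,[(447,188),(471,206)],.0),ray(a,[(436,244)],.055), ray(a,[(447,165),(476,185)],.1))
b=ld("side0");print(ray(b,[(236,160),(261,147)],.0),ray(b,[(316,163)],.055))
E
```

```text
t 12.48 tcp [ 0.4622 -0.2462  0.2383] zhead 0.0892 tilt [-0.003   0.0088] F [-0.6  0.1  0.9] gap 0.0849
[ 0.629  0.632 -0.361  1.664  0.272  0.886  1.82 ]
yel,or,bowl [[0.49161827 0.4580302  0.        ]
 [0.58583725 0.48556428 0.        ]] [[0.6983427  0.28175046 0.055     ]] [[0.48204203 0.44393009 0.1       ]
 [0.58706964 0.47808061 0.1       ]]
[[0.48423154 0.45430614 0.        ]
 [0.57956521 0.48726068 0.        ]] [[0.69938362 0.2874381  0.055     ]]
```

Emit:
carry_out(
  motion=[
    [[0,2,0.3,0],[0,4,0.7,0],[0,4,0.7,0],[0,4,0.7,0],[0,4,0.7,0],[0,4,0.7,0],[0,4,0.7,0],[0,4,0.7,0],[0,4,0.7,0],[0,4,0.7,0],[0,4,0.7,0],[0,4,0.7,0]],
  ],
)

```text
time: 13.48
eef_pos: [0.4987, 0.2243, 0.2245]
eef_rot: [-0.029, 0.709, 0.023, 0.704]
force: [1.5, 0.1, 0.4]
finger_gap: 0.085
```

Emit:
carry_out(
  motion=[
    [[0,3,0.4,0],[0,1,0,0.1],[0,0,0,0.12],[0,0,0,0.12],[0,0,0,0.12],[0,0,0,0.12],[0,0,0,0.12],[0,0,0,0.12],[0,0,0,0.12],[0,0,0,0.12],[0,0,0,0.12],[0,0,0,0.12]],
  ],
)

```text
time: 14.48
eef_pos: [0.4929, 0.275, 0.2073]
eef_rot: [0.407, 0.573, -0.428, 0.568]
force: [-0.5, 0.7, 0.8]
finger_gap: 0.085
```

Emit:
carry_out(
  motion=[
    [[0,0,0,0.12],[0,0,0,0.12],[0,0,0,0.12],[0,0,0,0.12],[0,0,0,0],[0,0,0,0]],
  ],
)

```text
time: 14.98
eef_pos: [0.491, 0.2732, 0.2003]
eef_rot: [-0.532, -0.447, 0.561, -0.451]
force: [0.5, 0.8, 0.2]
finger_gap: 0.0851
```

```bash
python3 - <<'E'
from h import *
go([.505,.29,.23],-1.85)
d=snap("wrist","w5");snap("scene","s5");snap("side","b5")
m=mask(d,(100,100,25),(130,255,255));print(len(np.argwhere(m)))
y,x=np.where(m>0);print(x.min(),x.max(),y.min(),y.max())
x0=max(0,x.min()-15);y0=max(0,y.min()-15);c=crop(d,(x0,y0,x.max()+15,y.max()+15),4);cv2.imwrite("pics/m5.png",c[:600,:800]);print(c.shape)
E
```

```text
t 14.98 tcp [0.491  0.2732 0.2003] zhead -1.766 tilt [-0.0221  0.0355] F [0.5 0.8 0.2] gap 0.0851
shift cm in present axes [-3.06  0.98 -1.82] turn 0.084
shift cm after turn [-3.06  0.82 -1.89]
1862
314 546 138 463
(1420, 1048, 3)
```

View pics/m5.png

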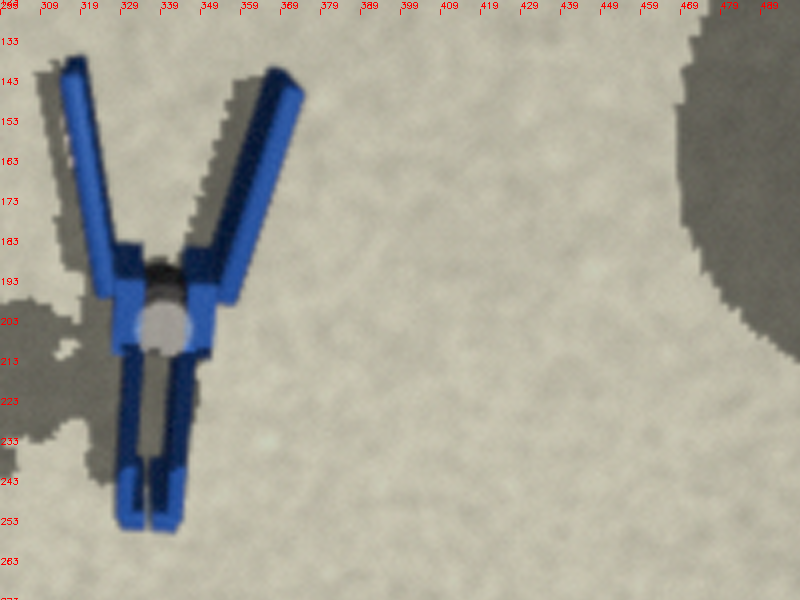

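```bash
python3 - <<'E'
from h import *
d=ld("w5");f=lambda x,y:(299+x/4-.375,123+y/4-.375)
P=ray(d,[f(163,328),f(149,529),f(62,76),f(303,93)],.036)[:,:2];print(P)
hm=(P[2]+P[3])/2;print("handle span",np.linalg.norm(P[2]-P[3]))
for p,q in((hm,P[0]),(P[0],P[1]),(hm,P[1])):
    v=q-p;print(np.linalg.norm(v),np.arctan2(v[1],v[0]))
# cross-check pivot with the fixed views
for n in("scene0","side0"):
    D=ld(n);print(n,proj(D,[*P[0],.036]),proj(D,[*P[1],.036]),proj(D,[*hm,.036]))
v=P[1]-hm;y=np.arctan2(v[1],v[0]);u=v/np.linalg.norm(v);g=P[0]-.032*u;print("grip",g,y);go([*g,.2],y)
E
```

```text
[[0.504265   0.27401695]
 [0.49332781 0.2301798 ]
 [0.49392213 0.32765107]
 [0.53935921 0.31546903]]
handle span 0.047041798417568136
0.04912742055430447 -1.8254493209308222
0.04518095374800432 -1.8153004614863677
0.09430716221852448 -1.8205872396898186
scene0 [[399.06638585 201.68552147]] [[384.5075374  203.76860509]] [[414.84731909 199.55692283]]
side0 [[256.89025272 186.53967335]] [[257.65611723 197.25480175]] [[256.25483531 175.34845346]]
grip [0.51217544 0.30502381] -1.8205872396898186
t 15.13 tcp [0.4912 0.2732 0.2009] zhead -1.7662 tilt [-0.022   0.0344] F [0.7 1.  0.1] gap 0.0853
shift cm in present axes [-0.07  1.44 -3.53] turn 0.0544
shift cm after turn [-0.07  1.24 -3.6 ]
```

Emit:
carry_out(
  motion=[
    [[0,0.7,-1.8,0.027],[0,0.7,-1.8,0.027],[2,0,0,0],[3,0,0,0],[3,0,0,0],[3,0,0,0],[2,0,0,0],[0.5,0,0,0],[0,0,0,0]],
  ],
)

```text
time: 15.88
eef_pos: [0.5111, 0.3023, 0.0599]
eef_rot: [-0.542, -0.437, 0.567, -0.44]
force: [-0.3, -0.3, 0.2]
finger_gap: 0.0852
```

```bash
python3 - <<'E'
from h import *
go([.512,.3055,.005],-1.82)
E
```

```text
t 15.88 tcp [0.5111 0.3023 0.0599] zhead -1.803 tilt [-0.0184  0.0313] F [-0.3 -0.3  0.2] gap 0.0852
shift cm in present axes [ 5.47  0.11 -0.5 ] turn 0.017
shift cm after turn [ 5.47  0.11 -0.5 ]
```

Emit:
carry_out(
  motion=[
    [[1,0.1,-0.5,0.017],[2,0,0,0],[1.5,0,0,0],[0.7,0,0,0],[0,0,0,0]],
  ],
)

```text
time: 16.3
eef_pos: [0.5153, 0.3085, 0.0098]
eef_rot: [-0.549, -0.432, 0.568, -0.436]
force: [-0.3, 0.1, 0.6]
finger_gap: 0.0848
```

```bash
python3 - <<'E'
from h import *
go([.512,.3055,.005],-1.82)
E
```

```text
t 16.3 tcp [0.5153 0.3085 0.0098] zhead -1.8207 tilt [-0.0129  0.0252] F [-0.3  0.1  0.6] gap 0.0848
shift cm in present axes [ 0.49 -0.23  0.36] turn -0.0007
shift cm after turn [ 0.49 -0.23  0.36]
```

Emit:
carry_out(
  motion=[
    [[0.3,-0.2,0.3,0],[0.1,0,0,0],[0,0,0,0]],
  ],
)

```text
time: 16.55
eef_pos: [0.5133, 0.3067, 0.0078]
eef_rot: [-0.55, -0.432, 0.567, -0.436]
force: [0.4, 1.0, 0.4]
finger_gap: 0.0848
```

Emit:
carry_out(
  motion=[
    [[0,0,0,0],[0,0,0,0],[0,0,0,0],[0,0,0,0],[0,0,0,0],[0,0,0,0],[0,0,0,0],[0,0,0,0],[0,0,0,0],[0,0,0,0]],
  ],
  jaw=0,
  newtons=22,
)

```text
time: 17.38
eef_pos: [0.5148, 0.3078, 0.0108]
eef_rot: [-0.551, -0.432, 0.566, -0.436]
force: [-0.4, 0.3, -0.8]
finger_gap: 0.0249
```

```bash
python3 - <<'E'
from h import *
s,M=st();snap("scene","s6")
d=snap("wrist","w6")
cv2.imwrite("pics/m6.png",d["frame"][140:,70:570,::-1])
E
```

```text
t 17.38 tcp [0.5148 0.3078 0.0108] zhead -1.8207 tilt [-0.008   0.0197] F [-0.4  0.3 -0.8] gap 0.0249
```

View pics/m6.png

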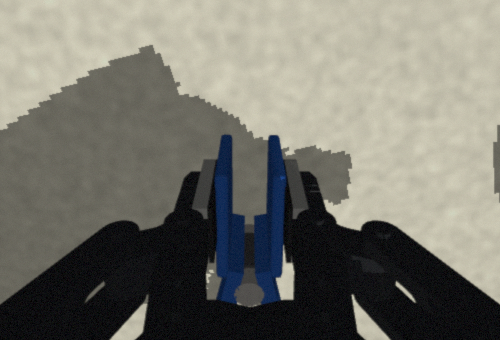

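Emit:
carry_out(
  motion=[
    [[-0.7,0,0,0],[-1.5,0,0,0],[-2,0,0,0],[-2,0,0,0],[-1.5,0,0,0],[-0.7,0,0,0],[0,0,0,-0.05],[0,0,0,-0.06],[0,0,0,-0.06],[0,0,0,-0.06],[0,0,0,-0.06],[0,0,0,-0.03]],
  ],
)

```text
time: 18.48
eef_pos: [0.5153, 0.309, 0.1014]
eef_rot: [0.471, 0.519, -0.486, 0.521]
force: [0.2, 0.6, -1.3]
finger_gap: 0.0247
```

```bash
python3 - <<'E'
from h import *
d=ld("w6");print("pivot",ray(d,[(319.2,432)],.036),ray(d,[(319.2,432)],.038))
go([.6498,.1783,.096],-1.49)
E
```

```text
pivot [[0.50588817 0.27182509 0.036     ]] [[0.50643687 0.27389351 0.038     ]]
t 18.48 tcp [0.5153 0.309  0.1014] zhead -1.4876 tilt [-0.0144  0.0165] F [ 0.2  0.6 -1.3] gap 0.0247
shift cm in present axes [ 0.59 12.33 14.13] turn 0.0024
shift cm after turn [ 0.59 12.36 14.1 ]
```

Emit:
carry_out(
  motion=[
    [[0,0.6,0.6,0],[0,1.2,1.3,0],[0,1.2,1.4,0],[0,1.2,1.4,0],[0,1.2,1.4,0],[0,1.2,1.4,0],[0,1.2,1.4,0],[0,1.2,1.4,0],[0,1.2,1.3,0],[0,1,1,0],[0,0.5,0.5,0],[0,0,0,0]],
  ],
)

```text
time: 19.48
eef_pos: [0.6505, 0.175, 0.1006]
eef_rot: [0.475, 0.514, -0.493, 0.517]
force: [0.0, 0.3, -0.9]
finger_gap: 0.0246
```

```bash
python3 - <<'E'
from h import *
go([.6498,.1783,.096],-1.49)
s=snap("scene","s7");b=snap("side","b7");w=snap("wrist","w7")
cv=np.zeros((600,800,3),np.uint8);cv[:300,:400]=cv2.resize(w["frame"][:,:,::-1],(400,300));c=crop(s,(330,190,430,275),4)[:340,:400];cv[:340,400:]=c
c=crop(b,(290,150,390,225),4)[:300,:400];cv[300:,:400]=c;cv2.imwrite("pics/m7.png",cv)
E
```

```text
t 19.48 tcp [0.6505 0.175  0.1006] zhead -1.5069 tilt [-0.0164  0.02  ] F [ 0.   0.3 -0.9] gap 0.0246
shift cm in present axes [ 0.45 -0.05 -0.34] turn -0.0169
shift cm after turn [ 0.45 -0.04 -0.35]
```

View pics/m7.png

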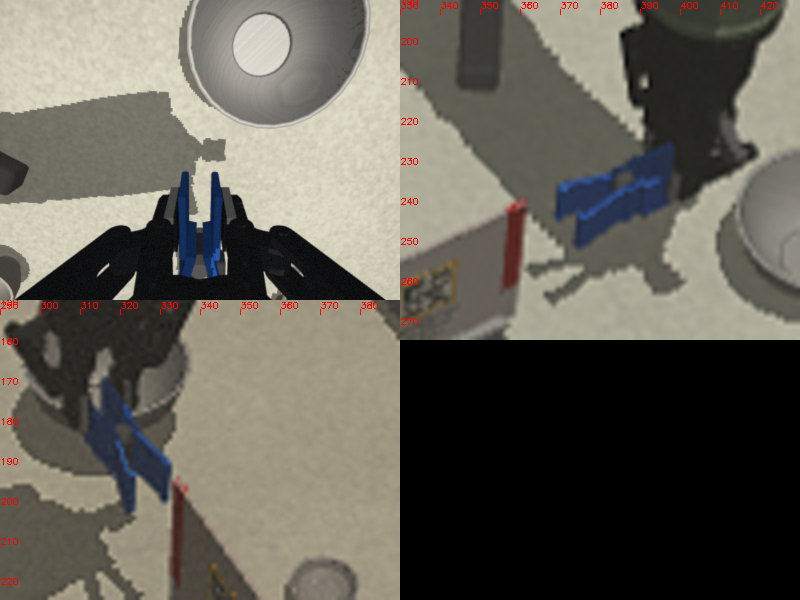

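```bash
python3 - <<'E'
from h import *
a=ld("s7");b=ld("b7")
for n,p,q in(("+x top",(373.4,243.9),(332.1,190.4)),("+x bot",(374.6,251.6),(331.6,199.6)),("-x top",(368.6,235.9),(323.4,193.4)),("-x bot",(368.9,244.6),(322.1,202.9))): print(n,tri([a,b],[p,q]))
t=np.array([.6505,.175]);h=-1.5069;u=np.array([np.cos(h),np.sin(h)]);print("predicted tip mid",t+u*(.0354+.046))
E
```

```text
+x top (array([0.67003519, 0.09205027, 0.1270081 ]), np.float64(0.0006095321827481336))
+x bot (array([0.67086794, 0.09760746, 0.08777549]), np.float64(0.0016545932781725653))
-x top (array([0.6430566 , 0.09060381, 0.12858566]), np.float64(0.0016775952058052585))
-x bot (array([0.64218033, 0.09561211, 0.08666072]), np.float64(0.0007045043137872697))
predicted tip mid [0.65569762 0.09376611]
```

Emit:
carry_out(
  motion=[
    [[0.2,-0.1,0,-0.017],[0,0,0,0],[0,0,0.8,0],[0,0,0.8,0],[0,0,0.5,0],[0,0,0,0]],
  ],
)

```text
time: 20.13
eef_pos: [0.6481, 0.1576, 0.0994]
eef_rot: [0.468, 0.522, -0.486, 0.522]
force: [0.6, -0.6, -1.0]
finger_gap: 0.0247
```

```bash
python3 - <<'E'
from h import *
go([.654,.1185,.098],-1.49)
E
```

```text
t 20.13 tcp [0.6481 0.1576 0.0994] zhead -1.4812 tilt [-0.018   0.0173] F [ 0.6 -0.6 -1. ] gap 0.0247
shift cm in present axes [0.2  0.24 3.95] turn 0.0088
shift cm after turn [0.2  0.27 3.94]
```

Emit:
carry_out(
  motion=[
    [[0.1,0.27,0,0.009],[0,0,0,0],[0,0,0.5,0],[0,0,0.5,0],[0,0,0,0]],
  ],
)

```text
time: 20.55
eef_pos: [0.6521, 0.1466, 0.0984]
eef_rot: [0.471, 0.519, -0.489, 0.52]
force: [-0.2, 0.2, -0.6]
finger_gap: 0.0245
```

```bash
python3 - <<'E'
from h import *
go([.654,.1185,.098],-1.49)
s=snap("scene","s8");b=snap("side","b8")
cv2.imwrite("pics/m8.png",np.hstack([crop(s,(330,200,410,275),5),crop(b,(295,160,375,235),5)]))
E
```

```text
t 20.55 tcp [0.6521 0.1466 0.0984] zhead -1.4919 tilt [-0.0177  0.0174] F [-0.2  0.2 -0.6] gap 0.0245
shift cm in present axes [ 0.09 -0.03  2.82] turn -0.0019
shift cm after turn [ 0.09 -0.04  2.82]
```

View pics/m8.png

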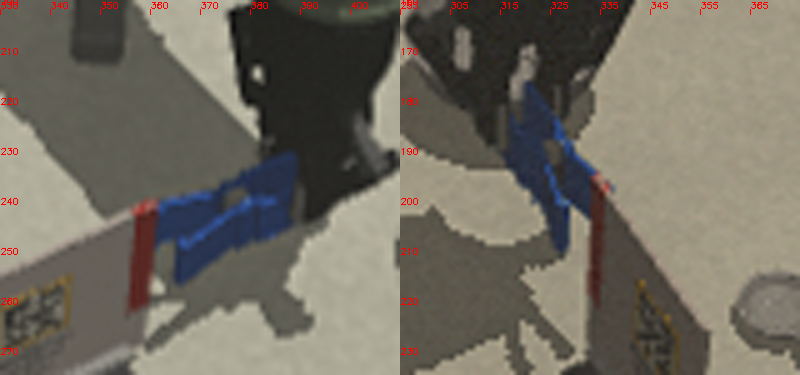

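```bash
python3 - <<'E'
from h import *
a=ld("s8");b=ld("b8")
p=ray(a,[(364.8,256.2),(364.8,246.8)],.0865);p[1]=ray(a,[(364.8,246.8)],.1225);q=ray(b,[(328,210.3)],.0865)
c=np.array([.6595,.0573]);n=np.array([.9968,.0805])
print(p,q,"offset from card plane mm",((np.vstack([p,q])[:,:2]-c)@n*1000).round(1))
E
```

```text
[[0.67188439 0.06795504 0.0865    ]
 [0.66651856 0.06817046 0.1225    ]] [[0.64692419 0.06345835 0.0865    ]] offset from card plane mm [ 13.2   7.9 -12. ]
```

Emit:
carry_out(
  motion=[
    [[0,0,0.4,0],[0,0,0.4,0],[0,0,0.4,0],[0,0,0.3,0],[0,0,0,0]],
  ],
)

```text
time: 21.07
eef_pos: [0.6532, 0.1315, 0.0987]
eef_rot: [0.471, 0.519, -0.488, 0.52]
force: [0.1, -0.3, -0.3]
finger_gap: 0.025
```

```bash
python3 - <<'E'
from h import *
go([.654,.1185,.098],-1.49)
E
```

```text
t 21.07 tcp [0.6532 0.1315 0.0987] zhead -1.4908 tilt [-0.0177  0.0166] F [ 0.1 -0.3 -0.3] gap 0.025
shift cm in present axes [ 0.09 -0.02  1.3 ] turn -0.0008
shift cm after turn [ 0.09 -0.02  1.3 ]
```

Emit:
carry_out(
  motion=[
    [[0,0,0.4,0],[0,0,0.4,0],[0,0,0.3,0],[0,0,0.2,0],[0,0,0,0],[0,0,0,0]],
  ],
)

```text
time: 21.57
eef_pos: [0.6544, 0.1168, 0.099]
eef_rot: [0.471, 0.519, -0.488, 0.52]
force: [0.2, 0.4, -0.8]
finger_gap: 0.0246
```

```bash
python3 - <<'E'
from h import *
go([.654,.1185,.098],-1.49)
s=snap("scene","s9");b=snap("side","b9")
cv2.imwrite("pics/m9.png",np.hstack([crop(s,(330,200,410,275),5),crop(b,(295,160,375,235),5)]))
E
```

```text
t 21.57 tcp [0.6544 0.1168 0.099 ] zhead -1.4912 tilt [-0.0176  0.0165] F [ 0.2  0.4 -0.8] gap 0.0246
shift cm in present axes [ 0.1  -0.03 -0.18] turn -0.0012
shift cm after turn [ 0.1  -0.02 -0.18]
```

View pics/m9.png

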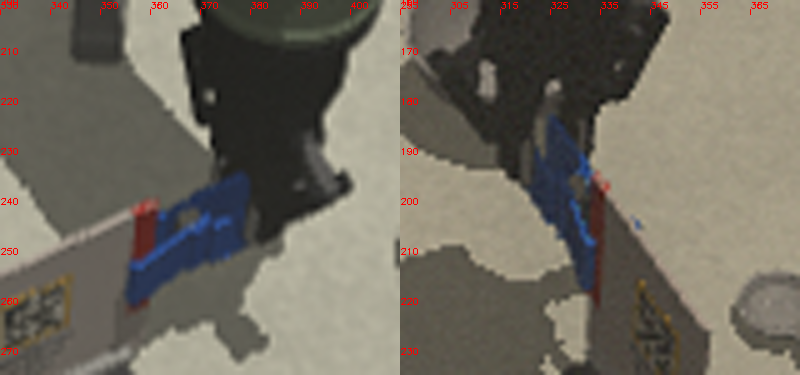

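```bash
python3 - <<'E'
from h import *
from station import ticket
st();print(ticket.job_done());st()
E
```

```text
t 21.67 tcp [0.6544 0.1169 0.099 ] zhead -1.491 tilt [-0.0176  0.0166] F [ 0.9  0.1 -1.4] gap 0.0247
the job is handed in; nothing more can be done
None
the job is handed in; nothing more can be done
```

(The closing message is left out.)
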